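# Vent the red-lidded fermenting jar and start the timer

## Robot

A 6-joint arm with a two-finger parallel gripper is mounted at the origin on the work surface. World frame = base frame: x ahead of the robot, y to its left, z up, the work surface at z = 0. Lengths are in mm, angles in rad, forces in N, time in s.
With the tool pointing down it reaches from about 375 to 975 mm from the base axis. Payload 3.8 kg.
Tool frame: the origin (TCP) lies on the centre line of the jaws, within the pads' length; the fingertips stand 11 mm ahead of it and the grasp point (between the pads) lies 8 mm behind it; z points along the fingers, y is the direction in which the jaws open and shut (so a half turn about z gives the same grasp; the last joint's range is limited). The gripper opens to 88 mm and grips with 3 to 60 N. Pads are 18 mm wide; open, the fingers measure 123 mm over their backs; the gripper's body (75 mm by 187 mm) begins 45 mm behind the grasp point.
Start: joints at [1.286, 0.264, 1.604, -0, 1.274, -0.037], TCP at [165.556, 654.377, 249.706] pointing down, gripper open.
Joint ranges: [-2.63, 2.63], [-0.94, 2.18], [0.31, 2.57], [-1.31, 4.45], [0, 2.66], [-2.55, 2.55]. Speed limits (rad/s): [2.57, 2.57, 3.14, 3.14, 3.14, 3.14].

## Interface

Orientations are given as a unit quaternion [x, y, z, w].
In Python, from rig import * gives the robot as it stands.
- The arm moves only by the tool step_arm, never from a script. Its argument "plan" is a list of rows, each a list of 2 entries, a list of its own where there are three numbers: the shift along the tool's x, y, z in m, then the turn about the tool's z in degrees. In form: [[[x, y, z], twist], ...]. A call has 1 to 5 rows; each row shifts and turns the commanded pose from where the row before left it, along the tool's axes as they then stand; what a row does not reach is not made up. A row lasts 1/8 s, in which the tool goes at most 62.5 mm and 10.7 degrees, less where a joint would pass 70% of its speed; a pose out of reach is approached as far as the arm can. A call is refused whole if a number of a shift passes 0.0625 or a number of a turn 10.7, either way. A call with a gripper value outside its range is refused whole. "claw" is the opening, from 0 (shut) to 1 (fully open), set as the call begins (left out, the last holds). The fingers move at their own pace and stop on an object; "grip_force" is the grip in N (left out, the last holds). Time passes only in rows, so rows that do not move let the fingers close. It gives the time, the measured TCP pose, the force and the opening at its end, in the units of the state.
- state(): the state, without advancing time (a new reading comes with each control period).
- read_camera(name): name is "scene" or "top"; returns a dict with "pixels" (400x640x3 uint8, red, green, blue), "fovy" (degrees; the focal length in pixels is half the picture's height over the tangent of half this angle, whatever the lens; pixels are square), "cx", "cy" (the principal point, pixels), "R" (3x3) and "t" (3): a world point X has camera coordinates R X + t. Camera axes: x right, y down, z forward; pixel columns grow to the right and rows downward; lengths in mm; the calibration is good to about 2 mm. A picture is of the moment at which its call begins. There is no depth.
- job_done(): hands the job in, once; it reports no verdict.
The state is a dict: "t": time; "joints": joint angles; "dq": joint speeds; "effort": joint torques, N m; "eef_pos": TCP position; "tcp_rot": TCP orientation; "ft_force": force on the tool from outside, world axes, zero at the start; "torque": the same for the moment, N m; "width": finger opening in mm.
Only numpy, scipy, OpenCV 4.12 (cv2) and the standard library are available. Lean on these libraries where they do the work, as an engineer would, in place of code of your own. Each camera call takes 0.05 s, during which the arm holds its last target.

## Task

Vent the fermenting jar with the red lid: press the white button on its lid right down with the fingertips, gently, keep it down for about two seconds and let it spring back up. Then start the kitchen timer by pressing its green button down gently, and withdraw. Do not touch the other two jars, do not press the timer's red button, and do not pick up or push around the jar, the timer or anything else on the table.

Things in the scene. Friction and masses are not known exactly. Their poses are not given: they have to be found in the camera images.
- jar_red: fermenting jar of clear glass with gherkins inside, loose on the table, about 0.5 to 1 kg, 86 mm in diameter; red lid 72 mm in diameter whose flat top is 132 mm above the table, with a black collar 36 mm in diameter and 4 mm high in its middle, and in the collar the white vent button. Origin: centre of the underside, z up. This is the jar to vent.
- vent_red_top (a point): middle of the top face of the white vent button (26 mm in diameter) on the red-lidded jar, on the jar's axis; 148 mm above the table when up, 140 mm fully down
- vent_red (a joint): vent button of the red-lidded jar: 0 when up (closed), grows to 0.008 m fully down. Spring: about 0.8 N to start, 4 N fully down, then a hard stop; it springs back up.
- jar_green: fermenting jar of clear glass with gherkins inside, loose on the table, about 0.5 to 1 kg, 86 mm in diameter; green lid 72 mm in diameter whose flat top is 132 mm above the table, with a black collar 36 mm in diameter and 4 mm high in its middle, and in the collar the white vent button. Origin: centre of the underside, z up. Leave alone.
- vent_green_top (a point): middle of the top face of the white vent button (26 mm in diameter) on the green-lidded jar, on the jar's axis; 148 mm above the table when up, 140 mm fully down
- vent_green (a joint): vent button of the green-lidded jar: 0 when up (closed), grows to 0.008 m fully down. Spring: about 0.8 N to start, 4 N fully down, then a hard stop; it springs back up.
- jar_yellow: fermenting jar of clear glass with gherkins inside, loose on the table, about 0.5 to 1 kg, 86 mm in diameter; yellow lid 72 mm in diameter whose flat top is 132 mm above the table, with a black collar 36 mm in diameter and 4 mm high in its middle, and in the collar the white vent button. Origin: centre of the underside, z up. Leave alone.
- vent_yellow_top (a point): middle of the top face of the white vent button (26 mm in diameter) on the yellow-lidded jar, on the jar's axis; 148 mm above the table when up, 140 mm fully down
- vent_yellow (a joint): vent button of the yellow-lidded jar: 0 when up (closed), grows to 0.008 m fully down. Spring: about 0.8 N to start, 4 N fully down, then a hard stop; it springs back up.
- timer: grey kitchen timer, loose on the table, about 0.35 kg, 70 (x) x 120 (y) x 46 mm high, with a dark blank display strip and two round buttons on its flat top: green is start, red is reset, 68 mm apart along y. Origin: centre of the underside, z up; the display lies on its -x side.
- start_button_top (a point): middle of the top face of the green start button (22 mm in diameter) on the timer, 55 mm above the table when up, 50 mm fully down; it lies 8 mm along the timer's x and +34 mm along its y from the timer's origin
- start_button (a joint): green start button of the timer: 0 when up, grows to 0.005 m fully down. Spring: about 0.9 N to start, 3.2 N fully down, then a hard stop; springs back up.
- reset_button_top (a point): middle of the top face of the red reset button (22 mm in diameter) on the timer, 55 mm above the table when up, 50 mm fully down; it lies 8 mm along the timer's x and -34 mm along its y from the timer's origin
- reset_button (a joint): red reset button of the timer: 0 when up, grows to 0.005 m fully down. Spring: about 0.9 N to start, 3.2 N fully down, then a hard stop; springs back up.
- measure: measuring cylinder, 177 mm tall: clear tube 32 mm in diameter on a round blue foot 72 mm in diameter; loose, tips easily. Origin: centre of the underside. Leave alone.
- bottle: clear glass bottle with a white cap, 68 mm in diameter, 190 mm tall, loose. Origin: centre of the underside. Leave alone.
- bowl: white ceramic bowl, 110 mm across the rim, 45 mm high, loose. Origin: centre of the underside. Leave alone.
- bung: cork bung, 42 mm in diameter at the top, 32 mm high, loose. Origin: centre of the underside. Leave alone.
- spoon: spoon lying on the table, loose. Origin: under its middle. Leave alone.

How it is judged:
By the outcome, as a careful person would: the job done as asked, in the order asked, and still so for the second after the job is handed in, with the robot touching nothing.
It also fails if it takes over 51 s, if anything falls off the work surface, if the arm or the gripper's body presses on something with over 40 N, if the wrist force passes 120 N, or if a joint passes its speed limit or range.

## Working session

There is one attempt and no reset: what is moved stays moved. The work goes in short steps, Python scripts to look and compute and a tool call to move; the robot and the scene stay as the last step left them, time stands still between calls to the robot, and variables do not carry over. Pictures are saved under pics/ and viewed, and the job is handed in when it is done.

Besides the shell and the picture viewer there is one more tool, called after "Emit:" by a JSON object that holds its "api" and its "payload", one argument or row to a line. step_arm: Moves the arm, as the interface text tells. Its arguments: {"type":"object","properties":{"plan":{"type":"array","items":{"type":"array"}},"claw":{"type":"number"},"grip_force":{"type":"number"}},"required":["plan"]}

```bash
ls; mkdir -p pics; python3 - <<'E'
from rig import *
import cv2,json,numpy as np,pickle
print(state())
for n in ("scene","top"):
    c=read_camera(n); cv2.imwrite(f"pics/{n}0.png",c["pixels"][:,:,::-1]); pickle.dump(c,open(f"{n}0.pkl","wb"))
    print(n,c["fovy"],c["cx"],c["cy"],c["R"],c["t"])
E
```

```text
pics
{'t': 0.0, 'joints': array([ 1.28612078e+00,  2.64740454e-01,  1.60534843e+00, -3.44601795e-05,
        1.27369780e+00, -3.69012518e-02]), 'dq': array([ 0.00065542, -0.00050352,  0.00115474,  0.00070509, -0.00031472,
       -0.00011239]), 'effort': array([-1.68195984e-04, -5.02112997e+01, -3.56884539e+01,  7.27380300e-02,
        2.90627440e-02, -1.45478953e-04]), 'eef_pos': array([165.36457476, 653.73273444, 248.4103406 ]), 'tcp_rot': array([ 1.23565388e-01,  9.92335826e-01, -1.08550184e-03, -1.59371002e-04]), 'ft_force': array([ 0.19400392, -0.22776852, -1.03628899]), 'torque': array([ 0.07283347, -0.02250827, -0.03840145]), 'width': 88.2318231422091}
scene 44.95916186540573 324.58811807041957 200.03887314057138 [[-6.72089190e-01  7.40469987e-01 -5.64693757e-04]
 [ 5.40225845e-01  4.89815319e-01 -6.84278445e-01]
 [-5.06411056e-01 -4.60201208e-01 -7.29220605e-01]] [ 380.64660719 -205.57261665 1531.70740741]
top 57.99373900023262 321.558637187286 201.3886309473214 [[ 0.00778361 -0.99994232  0.00740073]
 [-0.99401596 -0.00854347 -0.10890037]
 [ 0.10895731 -0.00650881 -0.99402512]] [-11.20761157 573.5342817  988.42755322]
```

View pics/scene0.png

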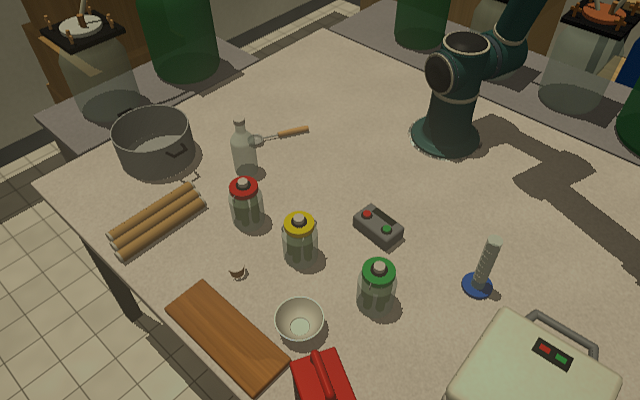

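View pics/top0.png

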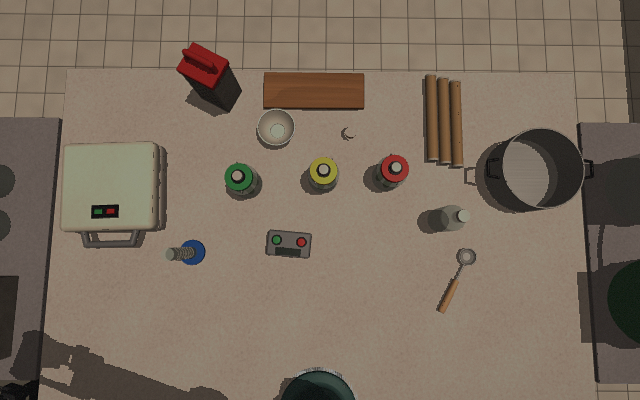

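The top view shows the red jar's button at about (396,168), the yellow at (323,171), the green at (237,177), and the timer's green button at (277,240) and red at (302,242). The scene view shows the red jar at (243,184) and the timer's green button at (387,229). Next I measure these points.

```bash
cat > h.py <<'E'
import cv2,numpy as np,pickle
def ray(c,u,v):
    f=200/np.tan(np.radians(c["fovy"]/2)); R=np.array(c["R"]);t=np.array(c["t"])
    d=R.T@np.array([(u-c["cx"])/f,(v-c["cy"])/f,1]); return -R.T@t,d
def onz(c,u,v,z):
    o,d=ray(c,u,v); return o+d*(z-o[2])/d[2]
def proj(c,X):
    f=200/np.tan(np.radians(c["fovy"]/2)); p=np.array(c["R"])@X+np.array(c["t"]); return f*p[0]/p[2]+c["cx"],f*p[1]/p[2]+c["cy"]
def tri(c1,p1,c2,p2):
    A=[];b=[]
    for c,p in((c1,p1),(c2,p2)):
        o,d=ray(c,*p); d/=np.linalg.norm(d); M=np.eye(3)-np.outer(d,d); A.append(M);b.append(M@o)
    return np.linalg.lstsq(np.vstack(A),np.hstack(b),rcond=None)[0]
def blob(c,box,kind):
    x0,y0,x1,y1=box; h=cv2.cvtColor(c["pixels"],cv2.COLOR_RGB2HSV)[y0:y1,x0:x1].astype(int)
    H,S,V=h[...,0],h[...,1],h[...,2]
    m={'red':((H<8)|(H>172))&(S>130)&(V>60),'green':(H>45)&(H<85)&(S>110)&(V>50),'yellow':(H>20)&(H<33)&(S>140)&(V>80),'white':(S<70)&(V>135)}[kind].astype(np.uint8)
    n,l,s,ce=cv2.connectedComponentsWithStats(m)
    i=1+np.argmax(s[1:,4]); return ce[i]+[x0,y0],s[i]
E
python3 - <<'E'
from h import *
T=pickle.load(open("top0.pkl","rb"));S=pickle.load(open("scene0.pkl","rb"))
def rep(n,bt,bs,k,z):
    pt,st=blob(T,bt,k);ps,ss=blob(S,bs,k)
    print(n,pt.round(1),st[2:],ps.round(1),ss[2:],"top",onz(T,*pt,z).round(1),"sc",onz(S,*ps,z).round(1),"tri",tri(T,pt,S,ps).round(1))
rep("ventR",(385,158,407,178),(233,174,252,192),'white',148)
rep("lidR",(370,145,420,200),(220,170,265,210),'red',132)
rep("ventY",(315,162,332,179),(290,210,308,229),'white',148)
rep("ventG",(228,168,248,186),(371,257,389,274),'white',148)
rep("lidY",(300,145,350,200),(275,205,325,245),'yellow',132)
rep("start",(268,232,285,248),(378,220,398,238),'green',55)
rep("reset",(293,234,310,250),(358,206,376,222),'red',55)
for n,c,b in(("t",T,(225,140,425,270)),("s",S,(210,160,410,300))):
    x0,y0,x1,y1=b; cv2.imwrite(f"pics/crop_{n}.png",cv2.resize(c["pixels"][y0:y1,x0:x1,::-1],None,fx=4,fy=4,interpolation=cv2.INTER_NEAREST))
E
```

```text
ventR [396.  166.6] [ 9  8 61] [241.9 181.1] [ 9  7 52] top [ 651.1 -193.6  148. ] sc [ 655.7 -191.3  148. ] tri [ 652.5 -195.1  143. ]
lidR [394.5 168.1] [ 28  27 434] [243.  188.1] [ 29  24 378] top [ 650.4 -193.   132. ] sc [ 660.7 -184.5  132. ] tri [ 653.1 -195.8  118.7]
ventY [323.1 168.9] [ 9  9 67] [298.3 217.4] [10  8 62] top [643.4  -9.  148. ] sc [647.5  -6.9 148. ] tri [644.6  -9.4 143.5]
ventG [236.6 175.1] [10  9 67] [379.1 265.3] [11 10 91] top [625.5 208.7 148. ] sc [629.1 210.5 148. ] tri [626.4 209.3 144.1]
lidY [323.1 170.4] [ 27  27 423] [298.7 225.1] [ 30  27 482] top [642.7  -9.2 132. ] sc [ 6.541e+02 -3.000e-01  1.320e+02] tri [645.6  -9.3 117.3]
start [275.9 239.3] [ 7  8 49] [386.3 228.1] [ 8  7 45] top [466.  117.2  55. ] sc [470.4 119.6  55. ] tri [466.2 117.5  49.6]
reset [300.8 241.7] [ 8  8 49] [366.6 213.1] [ 8  7 47] top [460.1  49.4  55. ] sc [464.7  52.2  55. ] tri [460.3  49.5  49.2]
```

View pics/crop_t.png

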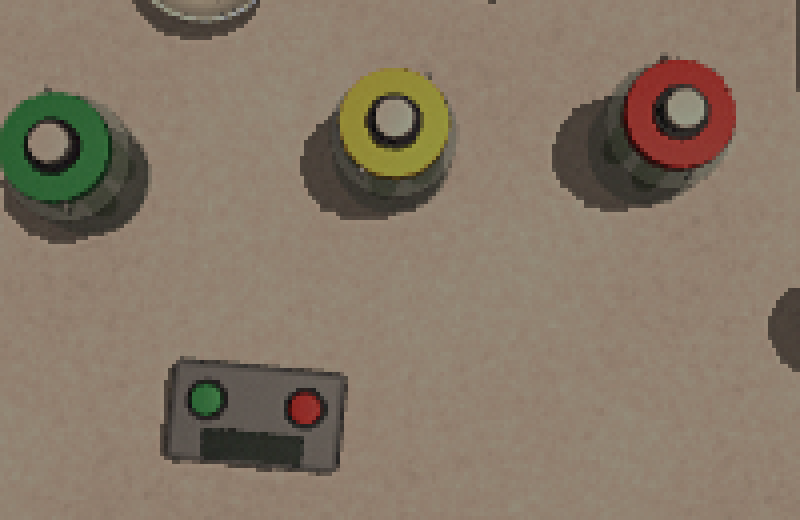

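View pics/crop_s.png

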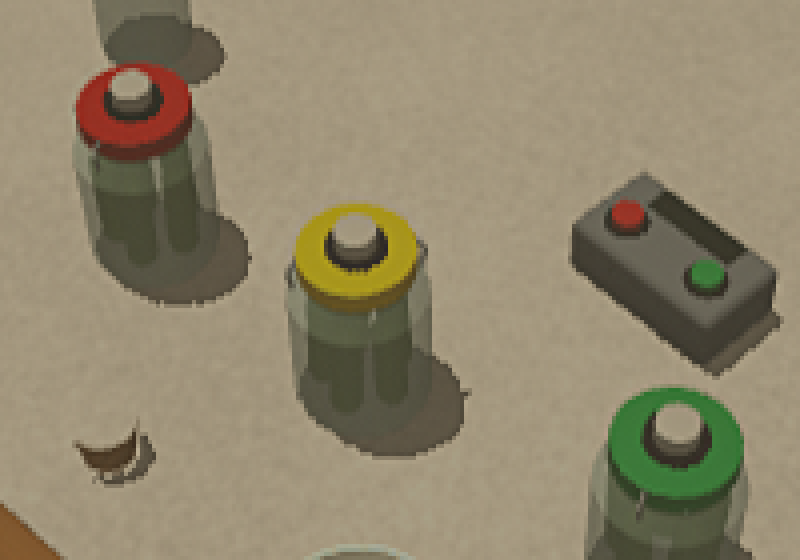

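Emit:
{"api": "step_arm", "payload": {
  "plan": [
    [[-0.017,-0.0175,0],0],
    [[-0.034,-0.035,0],0],
    [[-0.034,-0.035,0],0],
    [[-0.034,-0.035,0],0],
    [[-0.034,-0.035,0],0]
  ],
  "claw": 0,
  "grip_force": 20
}}

```text
t: 0.72
eef_pos: [275.6, 462.5, 249.2]
tcp_rot: [0.123, 0.992, -0.0, -0.0]
ft_force: [0.3, -0.1, -0.1]
width: 40.2
```

Emit:
{"api": "step_arm", "payload": {
  "plan": [
    [[-0.034,-0.035,0],0],
    [[-0.034,-0.035,0],0],
    [[-0.034,-0.035,0],0],
    [[-0.034,-0.035,0],0],
    [[-0.034,-0.035,0],0]
  ]
}}

```text
t: 1.35
eef_pos: [397.4, 251.2, 249.4]
tcp_rot: [0.124, 0.992, -0.0, -0.0]
ft_force: [0.4, 0.8, 0.5]
width: 0.5
```

Emit:
{"api": "step_arm", "payload": {
  "plan": [
    [[-0.034,-0.035,0],0],
    [[-0.034,-0.035,0],0],
    [[-0.034,-0.035,0],0],
    [[-0.034,-0.035,0],0],
    [[-0.034,-0.035,0],0]
  ]
}}

```text
t: 1.98
eef_pos: [519.3, 39.9, 249.4]
tcp_rot: [0.124, 0.992, 0.0, -0.0]
ft_force: [1.0, 1.0, 0.4]
width: 0.5
```

Emit:
{"api": "step_arm", "payload": {
  "plan": [
    [[-0.034,-0.035,0],0],
    [[-0.034,-0.035,0],0],
    [[-0.034,-0.035,0],0],
    [[-0.017,-0.018,0],0],
    [[0,0,0],0]
  ]
}}

```text
t: 2.6
eef_pos: [604.3, -108.0, 249.0]
tcp_rot: [0.125, 0.992, 0.0, -0.001]
ft_force: [-0.1, 0.8, 0.2]
width: 0.5
```

Emit:
{"api": "step_arm", "payload": {
  "plan": [
    [[-0.025,-0.027,0],0],
    [[-0.025,-0.027,0],0],
    [[-0.0167,-0.0173,0],0],
    [[0,0,0.025],0],
    [[0,0,0.025],0]
  ]
}}

```text
t: 3.22
eef_pos: [651.2, -190.9, 199.5]
tcp_rot: [0.123, 0.992, 0.0, 0.0]
ft_force: [0.2, 0.3, -0.5]
width: 0.7
```

```bash
python3 - <<'E'
from rig import *
from h import *
s=[state() for _ in range(1)]; print(s[0]['eef_pos'],s[0]['ft_force'],s[0]['tcp_rot'])
for n,b in(("scene",(180,110,320,250)),("top",(340,100,480,240))):
    c=read_camera(n);x0,y0,x1,y1=b
    cv2.imwrite(f"pics/{n}1.png",cv2.resize(c["pixels"][y0:y1,x0:x1,::-1],None,fx=4,fy=4,interpolation=cv2.INTER_NEAREST))
    e=state()['eef_pos']; print(n,proj(c,e-[0,0,11]),proj(c,np.array([651.5,-193.5,148])))
print(state()['eef_pos'])
E
```

```text
[ 651.23370204 -190.89802841  199.47282578] [ 0.17841485  0.2542169  -0.47318657] [1.23203642e-01 9.92381336e-01 3.82003888e-04 3.22001559e-05]
scene (np.float64(242.56737310416383), np.float64(169.18158376416338)) (np.float64(242.63035388280267), np.float64(179.74476181265368))
top (np.float64(397.77586605738907), np.float64(164.41415701038107)) (np.float64(395.99563664781186), np.float64(166.4187033813432))
[ 648.72983796 -189.95170922  195.8432409 ]
```

View pics/scene1.png

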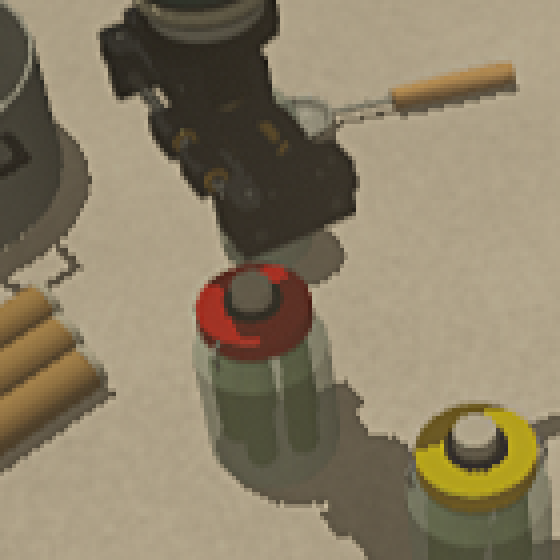

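View pics/top1.png

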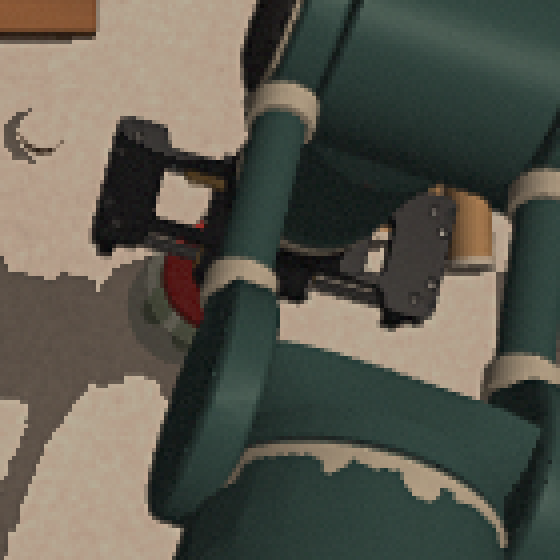

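The scene crop shows the gripper body hiding the closed fingertips directly above the red lid, with the button at crop (252,293). In the top view the arm hides the button. I'll let the arm settle and take another reading.

Emit:
{"api": "step_arm", "payload": {
  "plan": [
    [[0,0,0],0]
  ]
}}

```text
t: 3.45
eef_pos: [651.2, -191.2, 200.1]
tcp_rot: [0.123, 0.992, 0.0, -0.0]
ft_force: [0.1, 0.2, -0.1]
width: 0.3
```

Emit:
{"api": "step_arm", "payload": {
  "plan": [
    [[0,0,0],0]
  ]
}}

```text
t: 3.58
eef_pos: [652.2, -192.1, 201.5]
tcp_rot: [0.123, 0.992, -0.0, 0.001]
ft_force: [0.6, -0.2, -0.1]
width: 0.6
```

Emit:
{"api": "step_arm", "payload": {
  "plan": [
    [[0,-0.001,0.012],0],
    [[0,0,0.012],0],
    [[0,0,0.01],0],
    [[0,0,0],0],
    [[0,0,0],0]
  ]
}}

```text
t: 4.2
eef_pos: [651.2, -193.5, 165.6]
tcp_rot: [0.124, 0.992, 0.0, -0.0]
ft_force: [-1.0, 0.6, -0.4]
width: 0.4
```

Emit:
{"api": "step_arm", "payload": {
  "plan": [
    [[0,0,0.003],0],
    [[0,0,0.003],0],
    [[0,0,0.003],0],
    [[0,0,0.002],0],
    [[0,0,0],0]
  ]
}}

```text
t: 4.82
eef_pos: [651.4, -193.5, 155.0]
tcp_rot: [0.124, 0.992, -0.0, 0.0]
ft_force: [-0.0, -0.4, 2.3]
width: 0.6
```

Emit:
{"api": "step_arm", "payload": {
  "plan": [
    [[0,0,0.0015],0],
    [[0,0,0.0015],0],
    [[0,0,0],0]
  ]
}}

```text
t: 5.2
eef_pos: [651.4, -193.5, 151.9]
tcp_rot: [0.124, 0.992, -0.0, 0.0]
ft_force: [0.0, -0.9, 3.1]
width: 0.9
```

Emit:
{"api": "step_arm", "payload": {
  "plan": [
    [[0,0,0.001],0],
    [[0,0,0],0]
  ]
}}

```text
t: 5.45
eef_pos: [651.4, -193.5, 151.4]
tcp_rot: [0.124, 0.992, -0.0, 0.0]
ft_force: [-1.7, 0.6, 5.9]
width: 0.4
```

Emit:
{"api": "step_arm", "payload": {
  "plan": [
    [[0,0,0.0003],0],
    [[0,0,0],0]
  ]
}}

```text
t: 5.7
eef_pos: [651.4, -193.5, 151.4]
tcp_rot: [0.124, 0.992, -0.0, 0.0]
ft_force: [-1.6, 1.8, 6.7]
width: 0.5
```

Force rose above the spring's 4 N with no further travel, so the button is on its stop. It has been down since about t=5.4, and I'll hold to about 7.5.

Emit:
{"api": "step_arm", "payload": {
  "plan": [
    [[0,0,0],0],
    [[0,0,0],0],
    [[0,0,0],0],
    [[0,0,0],0],
    [[0,0,0],0]
  ]
}}

```text
t: 6.32
eef_pos: [651.4, -193.5, 151.4]
tcp_rot: [0.124, 0.992, -0.0, 0.0]
ft_force: [-1.7, 0.8, 7.2]
width: 0.2
```

Emit:
{"api": "step_arm", "payload": {
  "plan": [
    [[0,0,0],0],
    [[0,0,0],0],
    [[0,0,0],0],
    [[0,0,0],0],
    [[0,0,0],0]
  ]
}}

```text
t: 6.95
eef_pos: [651.4, -193.5, 151.4]
tcp_rot: [0.124, 0.992, -0.0, 0.0]
ft_force: [-2.2, 0.6, 5.4]
width: 0.2
```

Emit:
{"api": "step_arm", "payload": {
  "plan": [
    [[0,0,0],0],
    [[0,0,0],0],
    [[0,0,0],0],
    [[0,0,0],0]
  ]
}}

```text
t: 7.45
eef_pos: [651.4, -193.5, 151.4]
tcp_rot: [0.124, 0.992, -0.0, 0.0]
ft_force: [-1.4, 1.1, 6.3]
width: 0.9
```

Emit:
{"api": "step_arm", "payload": {
  "plan": [
    [[0,0,-0.003],0],
    [[0,0,-0.005],0],
    [[0,0,-0.01],0],
    [[0,0,-0.03],0],
    [[0,0,-0.04],0]
  ]
}}

```text
t: 8.07
eef_pos: [649.7, -192.9, 237.2]
tcp_rot: [0.124, 0.992, 0.0, -0.002]
ft_force: [0.2, -0.6, -0.1]
width: 0.8
```

Emit:
{"api": "step_arm", "payload": {
  "plan": [
    [[0.017,0.017,0],0],
    [[0.034,0.034,0],0],
    [[0.034,0.034,0],0],
    [[0.034,0.034,0],0],
    [[0.034,0.034,0],0]
  ]
}}

```text
t: 8.7
eef_pos: [538.9, -6.3, 238.2]
tcp_rot: [0.124, 0.992, 0.0, -0.001]
ft_force: [0.1, 1.1, 0.8]
width: 0.6
```

Emit:
{"api": "step_arm", "payload": {
  "plan": [
    [[0.034,0.034,0],0],
    [[0.034,0.034,0],0],
    [[0.017,0.018,0],0],
    [[0.0167,0.0176,0],0],
    [[0,0,0],0]
  ]
}}

```text
t: 9.32
eef_pos: [466.1, 118.7, 238.3]
tcp_rot: [0.122, 0.992, -0.0, -0.0]
ft_force: [0.4, 0.2, -0.2]
width: 0.7
```

```bash
python3 - <<'E'
from rig import *
from h import *
print(state()['eef_pos'])
S=read_camera("scene");T=read_camera("top")
for n,c in(("scene2",S),("top2",T)): cv2.imwrite(f"pics/{n}.png",c["pixels"][:,:,::-1])
for bt,bs,k in(((385,158,407,178),(233,174,252,192),'white'),((370,145,420,200),(220,170,265,210),'red')):
    for c,b in((T,bt),(S,bs)):
        try: print(k,blob(c,b,k)[0])
        except Exception as e: print(e)
for b,k in(((378,220,398,238),'green'),((358,206,376,222),'red')):
    try: p,s=blob(S,b,k);print(k,p,s,onz(S,*p,55))
    except Exception as e: print(e)
E
```

```text
[466.07944598 118.69011559 238.30468363]
white [395.984375 166.75    ]
white [241.94230769 181.05769231]
red [394.44772727 168.14772727]
red [243.096      187.98666667]
green [385.26086957 229.13043478] [ 5  7  6  5 23] [474.87045697 119.75586623  55.        ]
red [366.57777778 213.04444444] [ 5  4  8  7 45] [464.37346073  52.07088182  55.        ]
```

View pics/scene2.png

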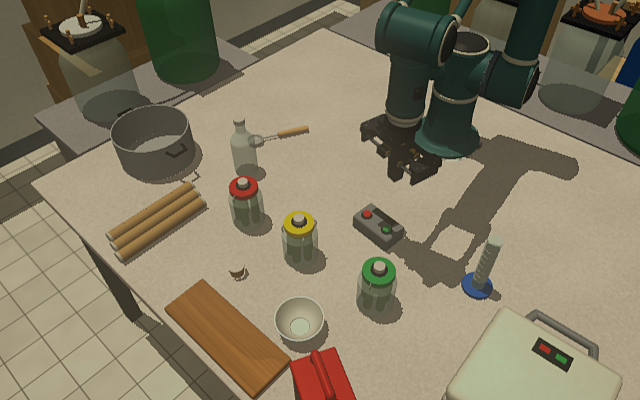

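View pics/top2.png

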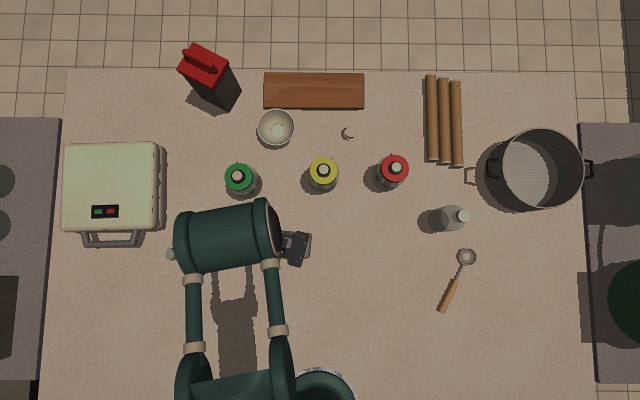

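Red jar and its button read the same pixels as before (up, not moved). The gripper hovers over the timer. In the top view the wrist cylinder extends towards the measuring cylinder, so I'll check its height before descending.

```bash
python3 - <<'E'
from rig import *
from h import *
T=pickle.load(open("top0.pkl","rb"));S=pickle.load(open("scene0.pkl","rb"))
for z in (227,290,350,400,450,500,550): print(z,[round(float(a)) for a in proj(S,np.array([467,118,z]))],"T172,254:",onz(T,175,240,z).round()[:2])
print("measure",onz(T,192,252,10),onz(T,172,254,177),onz(S,477,286,10))
E
```

```text
227 [394, 177] T172,254: [462. 323.]
290 [397, 156] T172,254: [462. 299.]
350 [400, 134] T172,254: [462. 275.]
400 [403, 114] T172,254: [462. 255.]
450 [406, 92] T172,254: [462. 235.]
500 [409, 69] T172,254: [462. 216.]
550 [413, 44] T172,254: [462. 196.]
measure [428.48219828 359.45173642  10.        ] [428.907357   348.62758919 177.        ] [435.91963547 365.21320881  10.        ]
```

Emit:
{"api": "step_arm", "payload": {
  "plan": [
    [[0,0,0.02],0],
    [[0,0,0.04],0],
    [[0,0,0.04],0],
    [[0,0,0.035],0],
    [[0,0,0.015],0]
  ]
}}

```text
t: 10.05
eef_pos: [466.0, 116.6, 86.2]
tcp_rot: [0.124, 0.992, -0.001, -0.002]
ft_force: [0.6, -0.0, -0.3]
width: 0.3
```

Emit:
{"api": "step_arm", "payload": {
  "plan": [
    [[0,0,0.01],0],
    [[0,0,0.004],0],
    [[0,0,0],0],
    [[0,0,0],0]
  ]
}}

```text
t: 10.55
eef_pos: [468.0, 118.0, 75.4]
tcp_rot: [0.124, 0.992, 0.0, 0.001]
ft_force: [0.1, 0.2, -0.0]
width: 0.8
```

Emit:
{"api": "step_arm", "payload": {
  "plan": [
    [[0,0,0.004],0],
    [[0,0,0.003],0],
    [[0,0,0.002],0],
    [[0,0,0.0015],0],
    [[0,0,0],0]
  ]
}}

```text
t: 11.18
eef_pos: [467.0, 117.8, 63.9]
tcp_rot: [0.124, 0.992, -0.0, -0.0]
ft_force: [-1.3, -0.2, 1.3]
width: 0.7
```

Emit:
{"api": "step_arm", "payload": {
  "plan": [
    [[0,0,0.001],0],
    [[0,0,0.0005],0],
    [[0,0,0],0]
  ]
}}

```text
t: 11.55
eef_pos: [467.1, 117.8, 62.4]
tcp_rot: [0.124, 0.992, 0.0, -0.0]
ft_force: [-1.3, 0.2, 2.6]
width: 0.6
```

Emit:
{"api": "step_arm", "payload": {
  "plan": [
    [[0,0,0.001],0],
    [[0,0,0],0]
  ]
}}

```text
t: 11.8
eef_pos: [467.1, 117.8, 61.4]
tcp_rot: [0.124, 0.992, -0.0, -0.0]
ft_force: [-1.2, 0.8, 2.7]
width: 0.7
```

Emit:
{"api": "step_arm", "payload": {
  "plan": [
    [[0,0,0.0007],0],
    [[0,0,0],0]
  ]
}}

```text
t: 12.05
eef_pos: [467.2, 117.8, 61.3]
tcp_rot: [0.124, 0.992, -0.0, -0.0]
ft_force: [-3.9, 0.3, 8.0]
width: 0.7
```

On the stop: 8 N and no further travel. Next I hold briefly, lift and withdraw.

Emit:
{"api": "step_arm", "payload": {
  "plan": [
    [[0,0,0],0],
    [[0,0,0],0],
    [[0,0,-0.002],0],
    [[0,0,-0.004],0],
    [[0,0,-0.01],0]
  ]
}}

```text
t: 12.68
eef_pos: [466.8, 117.6, 76.5]
tcp_rot: [0.124, 0.992, -0.0, -0.0]
ft_force: [-0.1, 0.5, 0.6]
width: 0.4
```

Emit:
{"api": "step_arm", "payload": {
  "plan": [
    [[0,0,-0.03],0],
    [[0,0,-0.05],0],
    [[0,0,-0.05],0],
    [[0,0,-0.04],0],
    [[0,0,0],0]
  ]
}}

```text
t: 13.3
eef_pos: [469.9, 118.3, 251.5]
tcp_rot: [0.124, 0.992, 0.001, 0.004]
ft_force: [0.1, 0.3, -0.1]
width: 0.3
```

Emit:
{"api": "step_arm", "payload": {
  "plan": [
    [[0.01,0.03,0],0],
    [[0.01,0.05,0],0],
    [[0.01,0.05,0],0],
    [[0.01,0.05,0],0],
    [[0.01,0.04,0],0]
  ]
}}

```text
t: 13.92
eef_pos: [471.9, 344.8, 244.9]
tcp_rot: [0.123, 0.992, -0.001, -0.001]
ft_force: [0.6, -0.3, 0.7]
width: 0.5
```

Emit:
{"api": "step_arm", "payload": {
  "plan": [
    [[0,0,0],0],
    [[0,0,0],0],
    [[0,0,0],0]
  ]
}}

```text
t: 14.3
eef_pos: [472.5, 342.0, 246.1]
tcp_rot: [0.124, 0.992, -0.001, -0.0]
ft_force: [0.9, -0.4, -0.1]
width: 0.4
```

```bash
python3 - <<'E'
from rig import *
from h import *
print(state()['t'],state()['eef_pos'],np.abs(state()['dq']).max(),state()['ft_force'])
S=read_camera("scene");T=read_camera("top")
for n,c in(("scene3",S),("top3",T)): cv2.imwrite(f"pics/{n}.png",c["pixels"][:,:,::-1])
def rep(n,bt,bs,k):
    for c,b in((T,bt),(S,bs)):
        try: p,s=blob(c,b,k);print(n,p.round(1),s[2:])
        except Exception as e: print(n,e)
rep("ventR",(385,158,407,178),(233,174,252,192),'white')
rep("start",(268,232,285,248),(378,220,398,238),'green')
rep("reset",(293,234,310,250),(358,206,376,222),'red')
rep("ventY",(315,162,332,179),(290,210,308,229),'white')
rep("ventG",(228,168,248,186),(371,257,389,274),'white')
E
```

```text
14.3 [472.47612458 342.0460982  246.13640805] 0.005395094568916462 [ 0.85010993 -0.39727564 -0.14546828]
ventR [396.  166.7] [ 9 10 65]
ventR [241.9 181.1] [ 9  7 52]
start [276.  239.2] [ 7  8 48]
start [386.3 228.1] [ 8  7 44]
reset [300.7 241.7] [ 8  8 52]
reset [366.6 213. ] [ 8  7 45]
ventY [323.1 169. ] [ 9  9 68]
ventY [298.3 217.5] [10  8 64]
ventG [236.5 175.2] [10  9 68]
ventG [379.  265.4] [11 10 93]
```

View pics/scene3.png

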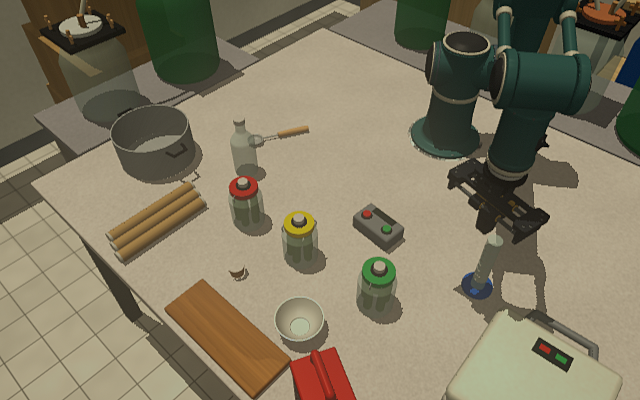

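Everything is in place in this view. The buttons sit at their original pixels, and the gripper is about 58 mm above the measuring cylinder at (480,270), touching nothing.

```bash
python3 -c "
from rig import *
print(job_done())"
```

```text
the job is handed in; nothing more can be done
None
```

I vented the red-lidded jar, started the timer with its green button, withdrew, and handed the job in at about 14.4 s.

- **Vent:** I pressed the white button to its hard stop with the closed fingertips. The wrist force read about 6–7 N with no further travel. I held it for about 2 s, from t≈5.4 to 7.5 s, and it sprang back up.
- **Timer:** I pressed the green button to its stop at about 8 N, held it for about a quarter second and released it.
- **Last checks:** In both cameras, all three vent buttons and both timer buttons are within 0.2 pixel of where they started. That means the buttons are up and the jars and timer have not moved. The contact force was near zero and the arm was at rest.
- **Not seen directly:** The gripper and arm hid the red jar's button while I was above it, so full depth on both buttons is judged from force and height alone. The two cameras also differed by about 5 mm in position. I mostly used the top view, and the heights at which the buttons met the fingers agreed with it.

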